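Cam-lock a sieve tray onto the seed shaker

TASK

Lift the top sieve tray off the stack, keep it level, and set it down gently on the shaker's bed between the rails, its bolt towards the cam so that the pin stands in the open mouth of the hook. Let go of it, then turn the orange cam handle half a turn clockwise to its end stop, so that the hook draws the bolt in and the tray tight against the stops. Leave the other two trays and everything else on the bench where they are.

Things in the scene. Friction and masses are not known exactly. Their poses are not given: they have to be found in the camera images.
- tray_top: Sieve tray, top of a stack of three: white, blue rim, 110 (x) by 160 (y) by 50 mm high, about 0.35 kg. Origin: centre of underside, z up. Walls 5 mm, floor's upper face 9 mm up. Stacked 44 mm apart; a 7 mm foot sits 6 mm deep in the tray below with 4 mm play: lift straight up. A steel bolt, 14 mm wide, 16 to 26 mm above the underside, sticks 66 mm out of its -y end, with a pin under its end.
- tray_top_grip (a point): Middle of the top edge of the tray's stiff blue divider, the grip: 43 mm above the tray's underside, over its centre; axes as the tray. The divider is 12 mm thick in y, 100 mm long in x, rises 34 mm from the floor; pinch it along y from above. 69 mm free to the end wall on each side.
- tray_top_pin (a point): Lower end of the upright steel pin (10 mm diameter) that hangs from the bolt of the top tray: at (0, -140, 3) mm in the tray's frame.
- tray_mid: Second tray of the stack, the same as tray_top, right under it. Stays.
- tray_low: Lowest tray of the stack, the same as tray_top, on the bench. Stays.
- shaker: Fixed sieve shaker: white, blue bed 170 (x) by 340 mm (y), 50 mm above its origin on the bench; z up. The tray lies on it with axes like the shaker's, bolt towards -y, the cam. Aluminium side rails (y -25 to 125 mm, 12 mm high plus 45-degree flared lips to 24 mm) leave 5 mm play each side. Two dark stops, 25 mm high, have faces at y = -45 mm, for the tray's -y end.
- seat (a point): Point on the bed, at (0, 35, 50) mm in the shaker's frame, where the origin of a fully drawn-in tray lies. When first set down, the tray's origin belongs 12 to 18 mm (best 15 to 16) further in the shaker's +y, so that the pin stands in the open mouth of the hook, between hub and hook.
- cam_axis (a point): On the bed, on the cam's upright axis, at (0, -125, 50) mm in the shaker's frame. Cam, 96 mm across: hub of radius 18 mm, 33 mm tall, centred 8 mm off the axis, and a hook-shaped wall 14 mm high round part of it, with a 16 mm groove for the pin. Open, the hub keeps the pin 31 mm or more from the cam's axis; the hook catches pins up to about 38 mm away and draws them to 21 mm.
- cam_grip (a point): On the cam's axis, in its orange bar handle, 54 mm above the bed, a good height to grip. The bar is 80 mm long, 14 mm wide, 32 to 66 mm above the bed; it passes over the tray's bolt. This point's x axis lies along the bar (white mark on its +x end); at joint value 0 it is the shaker's x axis; it turns clockwise seen from above as the joint grows.
- cam (a joint): Angle of the cam in rad, growing clockwise seen from above: about 0 (starts between -0.35 and 0.15) with the hook's mouth open towards the tray, pi at its end stop, with the hook fully round the pin. It stays where it is left; turning takes about 0.1 to 0.3 N m (greased cam, stiffer near the end: grip firmly, and regrasp if the bar lags). It takes two or three grasps.
- tube_rack: Bystander: blue rack of capped tubes, 76 x 200 x 109 mm.
- jar: Bystander: jar with a blue cap, 68 mm wide, 85 mm high.
- bottle: Bystander: bottle with a white cap, 60 mm wide, 150 mm high.
- bowl: Bystander: white bowl, 120 mm wide, 50 mm high.
- count_plate: Bystander: pale seed counting plate, 180 x 120 x 10 mm.
- pipette: Bystander: white and blue pipette, about 255 mm long, lying.
- spatula: Bystander: spatula, 200 mm long, lying.

How it is judged:
On the way, in this order (a step that is already met when the one before it is completed fails the run):
1. the top tray is lifted clear of the stack (z of tray_top in the frame of tray_mid above 0.07 m), for 0.1 s.
2. the tray lies on the bed, let go, its pin in the mouth of the still open hook (z of tray_top in the frame of shaker between 0.047 and 0.053 m and x of tray_top_pin in the frame of shaker between -0.012 and 0.012 m and y of tray_top_pin in the frame of shaker between -0.098 and -0.082 m and value of joint cam below 0.5 rad and contact force between the fingers and tray_top below 0.1 N), for 0.2 s.
At the end, for the whole second after the job is handed in: The cam is turned to at least 2.95 rad; the tray lies at rest flat on the bed between the rails, its end within 4 mm of the stops, straight within 0.1 rad; the other two trays are within 20 mm of where they began (z of tray_top in the frame of shaker between 0.047 and 0.053 m and value of joint cam above 2.95 rad and y of tray_top in the frame of shaker between 0.031 and 0.039 m and x of tray_top in the frame of shaker between -0.009 and 0.009 m and angle between the y axis of tray_top and the y axis of shaker, either way round below 0.1 rad and angle between tray_top's own z axis and vertical below 0.05 rad and linear speed of tray_top below 0.02 m/s and distance of each of tray_mid, tray_low from where it was at the start of the episode below 0.02 m); the robot touches nothing.
It fails at once if another tray or a bystander is moved by more than 30 mm (distance of any of tray_mid, tray_low, tube_rack, jar, bottle, bowl, count_plate, pipette, spatula from where it was at the start of the episode above 0.03 m).
It fails at once if the tray is tipped by more than 30 degrees (angle between tray_top's own z axis and vertical above 0.52 rad).
It fails at once if the tray is dropped (falls faster than 0.5 m/s out of the fingers) (linear speed of tray_top above 0.5 m/s and contact force between the fingers and tray_top below 0.1 N).
It also fails if it takes over 58 s, if anything falls off the work surface, if the arm or the gripper's body presses on something with over 40 N, if the wrist force passes 120 N, or if a joint passes its speed limit or range.

ROBOT

A 7-joint arm with a two-finger parallel gripper is mounted at the origin on the work surface. World frame = base frame: x ahead of the robot, y to its left, z up, the work surface at z = 0. Lengths are in m, angles in rad, forces in N, time in s.
With the tool pointing down it reaches from about 0.425 to 0.825 m from the base axis. Payload 3.6 kg.
Tool frame: the origin (TCP) lies where the fingers leave the gripper's body, on its centre line; the fingertips stand 73 mm ahead of it and the grasp point (between the pads) lies 54 mm ahead of it; x points along the fingers, y is the direction in which the jaws open and shut, and the axes are right-handed (so a half turn about x gives the same grasp; the last joint's range is limited). The gripper opens to 85 mm and grips with 20 to 120 N. Pads are 22 mm wide; open, the fingers measure 114 mm over their backs; the gripper's body (76 mm by 85 mm) begins 54 mm behind the grasp point. The pads swing forward as they close: fully open they stand 13 mm farther back than shut.
Start: joints at [1.173, 0.615, -0.013, 1.423, 0.008, 1.103, -0.04], TCP at [0.236, -0.606, 0.304] pointing down, gripper open.
Joint ranges: [-3.12, 3.12], [-0.3, 2.06], [-1.34, 1.32], [0.26, 2.42], [-1.36, 4.5], [0.01, 1.98], [-2.84, 2.84]. Speed limits (rad/s): [2.79, 2.79, 3.14, 3.14, 3.14, 3.14, 3.14].

INTERFACE

Orientations are given as a unit quaternion [x, y, z, w].
In Python, from station import arm, snapshot, camera_info, ticket gives the robot as it stands. Calls block until the motion is done:
- arm.movep(position, orientation): joint-space move of the TCP to a pose.
- arm.line_to(position, velocity=0.15, ori=None): straight line of the TCP; ori=None keeps the orientation; velocity is the mean speed in m/s.
- arm.move_j(angles): joint-space move.
- arm.move_gripper(opening, effort=None): opening from 0.0 (shut) to 1.0 (fully open); effort is the grip in N (None keeps the last); returns when the fingers have stopped.
- arm.pause(seconds).
- arm.ik(position, orientation): joint angles nearest the present ones, or None.
- snapshot(name): name is "side" or "top" or "wrist"; returns the picture (400x640x3 uint8, blue, green, red); there is no depth.
- camera_info(name): a dict with "fx", "fy", "cx", "cy" (pixels), "R" (3x3) and "t" (3): a world point X has camera coordinates R X + t; the wrist camera has in their place "T_tool_cam" (4x4, takes a point from camera to tool coordinates, whose origin is the TCP and whose axes are the tool frame's). Camera axes: x right, y down, z forward; pixel columns grow to the right and rows downward; lengths in m; the calibration is good to about 2 mm. A picture is of the moment at which its call begins: read the wrist's pose just before it. camera_info takes no time and is no camera call.
A pose or a line that the arm cannot do raises arm.MotionError and nothing moves.
- ticket.finish_job(): hands the job in, once; it reports no verdict.
Readings, each from a call of its own:
- arm.read_time(): time.
- arm.read_joint_positions(): joint angles.
- arm.read_dq(): joint speeds.
- arm.read_effort(): joint torques, N m.
- arm.read_tool_pos(): TCP position.
- arm.read_eef_rot(): TCP orientation.
- arm.read_ft_force(): force on the tool from outside, world axes, zero at the start.
- arm.read_wrist_torque(): the same for the moment, N m.
- arm.read_opening(): opening from 0.0 (shut) to 1.0 (fully open).
Only numpy, scipy, OpenCV 4.12 (cv2) and the standard library are available. Lean on these libraries where they do the work, as an engineer would, in place of code of your own. Each camera call takes 0.05 s, during which the arm holds its last target. There are 200 camera calls.

## Working session

There is one attempt and no reset: what is moved stays moved. The work goes in short steps, each a Python script; the robot and the scene stay as the last script left them, time stands still between calls to the robot, and variables do not carry over. Pictures are saved under pics/ and viewed, about 8 in all and at most 12, crops included, and the job is handed in when it is done.

```bash
ls; mkdir -p pics
python3 - <<'E'
from station import arm, snapshot, camera_info
import cv2,numpy as np
for n in("top","side","wrist"):
    im=snapshot(n); cv2.imwrite(f"pics/{n}0.png",im)
    c=camera_info(n); print(n,{k:np.round(v,4).tolist() for k,v in c.items()})
print(arm.read_time(),arm.read_tool_pos(),arm.read_eef_rot())
E
```

```text
pics
top {'fx': 363.3439, 'fy': 363.3439, 'cx': 325.4581, 'cy': 199.8304, 'R': [[0.0225, -0.9997, 0.0094], [-0.9878, -0.0237, -0.1541], [0.1543, -0.0058, -0.988]], 't': [-0.013, 0.5719, 1.0502]}
side {'fx': 420.6821, 'fy': 420.6821, 'cx': 323.6101, 'cy': 194.1125, 'R': [[-0.8682, -0.4959, -0.0177], [-0.3447, 0.6282, -0.6975], [0.357, -0.5995, -0.7164]], 't': [0.4924, 0.279, 1.1101]}
wrist {'fx': 349.9375, 'fy': 349.9375, 'cx': 316.7244, 'cy': 201.2966, 'T_tool_cam': [[0.0001, -0.2929, 0.9561, -0.0701], [1.0, -0.0011, -0.0004, 0.0016], [0.0011, 0.9561, 0.2929, -0.0754], [0.0, 0.0, 0.0, 1.0]]}
0.15 [ 0.23538222 -0.60540406  0.3029972 ] [-0.69485618 -0.13105344  0.69511796 -0.12965689]
```

View pics/top0.png

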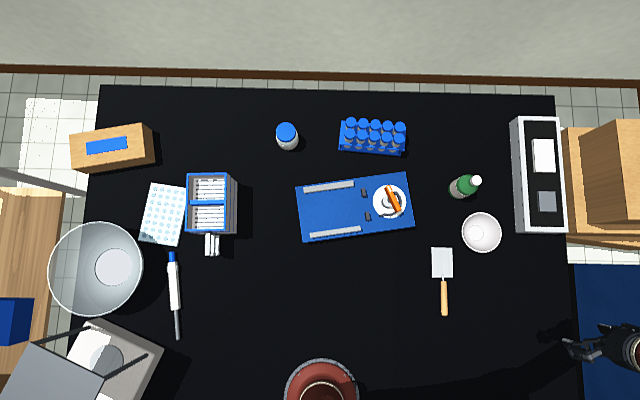

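View pics/side0.png

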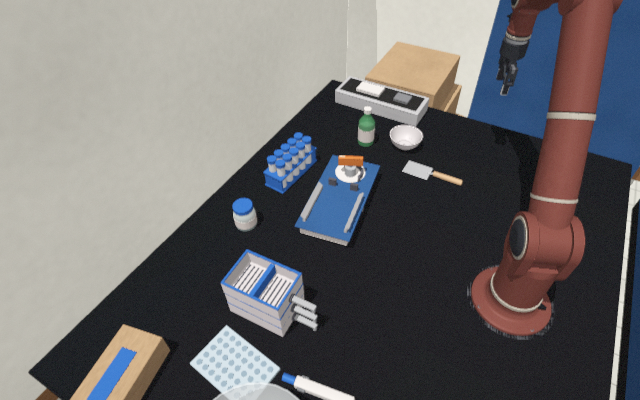

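```bash
cat > h.py <<'E'
from station import arm, snapshot, camera_info, ticket
import cv2, numpy as np
from scipy.spatial.transform import Rotation as Rot
def quat(a):
    """tool pointing down, jaws (tool y) along world yaw a"""
    c,s=np.cos(a),np.sin(a)
    return Rot.from_matrix(np.array([[0,c,s],[0,s,-c],[-1,0,0]])).as_quat()
def shot(n):
    """image + function pixel array -> world points on plane z, + inverse"""
    ci=camera_info(n)
    if n=="wrist":
        p=np.array(arm.read_tool_pos()); Rt=Rot.from_quat(arm.read_eef_rot()).as_matrix(); im=snapshot(n)
        T=np.array(ci["T_tool_cam"]); Rwc=Rt@T[:3,:3]; o=p+Rt@T[:3,3]
    else:
        im=snapshot(n); Rwc=np.array(ci["R"]).T; o=-Rwc@np.array(ci["t"])
    def ray(px,z):
        px=np.atleast_2d(px).astype(float)
        d=np.c_[(px[:,0]-ci["cx"])/ci["fx"],(px[:,1]-ci["cy"])/ci["fy"],np.ones(len(px))]@Rwc.T
        return o+d*((z-o[2])/d[:,2])[:,None]
    def proj(X):
        c=(np.atleast_2d(X)-o)@Rwc
        return np.c_[c[:,0]/c[:,2]*ci["fx"]+ci["cx"],c[:,1]/c[:,2]*ci["fy"]+ci["cy"]]
    return im,ray,proj
def mask(im,lo,hi): return cv2.inRange(cv2.cvtColor(im,cv2.COLOR_BGR2HSV),lo,hi)
BLUE=((100,130,60),(125,255,255)); ORANGE=((5,150,120),(20,255,255))
def biggest(m,k=1):
    cs,_=cv2.findContours(m,cv2.RETR_EXTERNAL,cv2.CHAIN_APPROX_NONE)
    return sorted(cs,key=cv2.contourArea)[::-1][:k]
def rect(ray,c,z):
    """min-area rectangle of a contour on plane z, mm/deg"""
    P=ray(c.reshape(-1,2),z)[:,:2]
    (x,y),(w,h),a=cv2.minAreaRect((P*1000).astype(np.float32))
    if w>h: w,h,a=h,w,a-90     # a: direction of the short side
    return np.array([x,y,w,h,(a+90)%180-90])
E
python3 - <<'E'
from h import *
im,ray,proj=shot("top")
m=mask(im,*BLUE)
def roi(m,x0,x1,y0,y1):
    r=np.zeros_like(m); r[y0:y1,x0:x1]=m[y0:y1,x0:x1]; return r
print("tray",rect(ray,biggest(roi(m,180,245,160,240))[0],.138))
print("bed",rect(ray,biggest(roi(m,290,420,165,250))[0],.05))
o=roi(mask(im,*ORANGE),360,420,170,230)
print("bar",rect(ray,biggest(o)[0],.116))
q0=arm.read_joint_positions()
E
```

```text
tray [545.85357666 329.85903931 112.37767029 165.24330139 -87.65430188]
bed [554.45410156 -86.32208252 171.56556702 339.47683716   9.61344719]
bar [ 569.30041504 -186.67472839   19.20978546   78.12658691  -63.7650547 ]
```

Run:
```python
from h import *
d=np.deg2rad
q=lambda p,a:(lambda r: None if r is None else np.round(r,2).tolist())(arm.ik(p,quat(d(a))))
for a in(2.3,182.3):
    print("tray",a,q([.546,.33,.32],a)); print(" low",q([.546,.33,.173],a))
    b=a+97.3
    print(" place",b,q([.546,-.04,.14],b))
for a in range(-180,181,30): print("cam",a,q([.572,-.2,.16],a))
arm.movep([.546,.33,.32],quat(d(2.3)))
im,ray,proj=shot("wrist"); cv2.imwrite("pics/w1.png",im)
print(arm.read_time(), np.round(arm.read_joint_positions(),2))
m=mask(im,*BLUE)
for c in biggest(m,3): print(cv2.boundingRect(c),rect(ray,c,.138))
```

```text
tray 2.3 [-0.05, 0.77, -1.04, 1.42, 0.67, 1.32, -1.09]
 low [-0.24, 0.81, -0.59, 1.59, 0.53, 0.92, -0.99]
 place 99.6 [0.46, 0.77, -0.69, 1.88, 0.71, 0.75, 1.11]
tray 182.3 [-0.02, 0.82, -1.15, 1.42, 0.75, 1.38, 2.0]
 low [-0.01, 1.02, -1.15, 1.58, 0.98, 1.21, 1.82]
 place 279.6 [0.03, 0.67, 0.0, 1.89, -0.0, 0.58, -1.37]
cam -180 [0.03, 0.75, 0.45, 1.72, -0.44, 0.77, -2.44]
cam -150 [0.11, 0.73, 0.32, 1.71, -0.32, 0.75, -2.03]
cam -120 [0.19, 0.72, 0.18, 1.71, -0.17, 0.73, -1.64]
cam -90 [0.27, 0.71, 0.05, 1.71, -0.05, 0.72, -1.23]
cam -60 [0.34, 0.71, -0.07, 1.71, 0.07, 0.73, -0.81]
cam -30 [0.41, 0.72, -0.19, 1.7, 0.18, 0.74, -0.39]
cam 0 [0.48, 0.73, -0.3, 1.7, 0.29, 0.76, 0.04]
cam 30 [0.55, 0.74, -0.41, 1.7, 0.39, 0.78, 0.47]
cam 60 [0.62, 0.77, -0.54, 1.7, 0.51, 0.82, 0.9]
cam 90 [0.68, 0.8, -0.66, 1.69, 0.61, 0.86, 1.33]
cam 120 [0.9, 1.01, -1.15, 1.69, 1.0, 1.16, 1.55]
cam 150 [0.9, 1.01, -1.15, 1.69, 1.0, 1.16, 2.07]
cam 180 [0.03, 0.75, 0.45, 1.72, -0.44, 0.77, -2.44]
3.6833 [-0.05  0.77 -1.04  1.42  0.67  1.32 -1.09]
(203, 121, 230, 144) [548.64007568 328.35809326 111.35860443 161.98330688 -87.61556506]
(148, 15, 38, 25) [445.39810181 440.38098145  12.58361721  23.85585976 -80.97450447]
(299, 366, 65, 11) [566.57226562 167.93545532   6.76646042  56.84929657 -80.36818981]
```

View pics/w1.png

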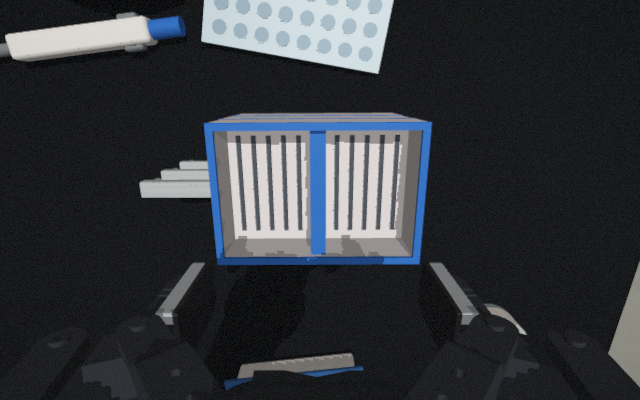

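Tray seen from above: blue rim at x 206–430, y 121–264, divider at column 318, bolts to the left (world −x). This agrees with the top camera to within 3 mm. Next, the shaker.

Run:
```python
from h import *
d=np.deg2rad
arm.movep([.525,-.09,.33],quat(d(99.6)))
im,ray,proj=shot("wrist"); cv2.imwrite("pics/w2.png",im)
m=cv2.morphologyEx(mask(im,*BLUE),cv2.MORPH_CLOSE,np.ones((5,5)))
for c in biggest(m,2): print(cv2.boundingRect(c),rect(ray,c,.05))
for c in biggest(mask(im,*ORANGE),2): print("o",cv2.boundingRect(c),rect(ray,c,.116))
print(arm.read_time())
```

```text
(141, 115, 347, 157) [555.75164795 -88.26611328 169.15214539 339.19036865   9.56525707]
(195, 303, 136, 89) [ 764.36950684 -117.07766724  124.48286438  162.21780396   -4.5282135 ]
o (170, 169, 53, 91) [ 568.66082764 -187.03131104   24.17254448   80.29657745  -65.07108498]
5.65
```

View pics/w2.png

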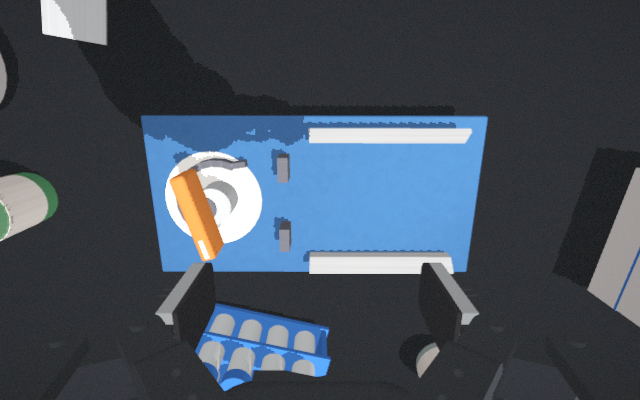

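Run:
```python
from h import *
im,ray,proj=shot("wrist")
c,s=np.cos(.167),np.sin(.167); ex=np.array([c,s]);ey=np.array([-s,c]); o=np.array([.5557,-.0883])
cam=o-.125*ey; print(cam)
for z in(.05,.06,.104,.116): print(z,proj([*cam,z]),ray([213,198],z))
# rails/stops: expected corners
for x,y,z in[(-27.5,-45,75),(27.5,-45,75),(0,35,50),(-60,-25,74),(-60,125,74),(60,-25,74),(60,125,74),(0,170,50),(0,-170,50)]:
    p=o+ex*x/1000+ey*y/1000; print(x,y,z,proj([*p,z/1000]).round(0))
hsv=cv2.cvtColor(im,cv2.COLOR_BGR2HSV); w=cv2.inRange(hsv,(0,0,130),(180,60,255)); w[:,270:]=0; w[:140]=0; w[255:]=0; w[:,:150]=0
for k in biggest(w,2): print(cv2.boundingRect(k),cv2.minEnclosingCircle(k))
print([list(arm.read_tool_pos())])
```

```text
[ 0.5764781  -0.21156098]
0.05 [[194.3985777  198.16027454]] [[ 0.57306868 -0.19242947  0.05      ]]
0.06 [[191.11296131 200.95831683]] [[ 0.56963357 -0.18987732  0.06      ]]
0.104 [[174.27672125 215.29611714]] [[ 0.55451911 -0.17864789  0.104     ]]
0.116 [[168.87149191 219.89922916]] [[ 0.55039698 -0.17558532  0.116     ]]
-27.5 -45 75 [[267. 178.]]
27.5 -45 75 [[269. 232.]]
0 35 50 [[348. 198.]]
-60 -25 74 [[287. 144.]]
-60 125 74 [[449. 144.]]
60 -25 74 [[290. 261.]]
60 125 74 [[436. 261.]]
0 170 50 [[477. 198.]]
0 -170 50 [[151. 198.]]
(165, 151, 97, 96) ((212.37588500976562, 197.9042510986328), 49.66645050048828)
(198, 240, 10, 15) ((202.5, 247.5), 7.905794143676758)
[[np.float64(0.5251336253633789), np.float64(-0.08923195018981665), np.float64(0.33011802386099476)]]
```

Picture w2: the rails run from column 309 to 471 and the disc is centred at (212,198). Both sit about 20 mm further in shaker +y than they would if its origin were the bed's centre. The stops agree, so I'll use origin = bed centre + 20 mm. Now grasp and lift.

```bash
cat >> h.py <<'E'
d=np.deg2rad
SY=d(9.57); EX=np.array([np.cos(SY),np.sin(SY)]); EY=np.array([-np.sin(SY),np.cos(SY)])
SO=np.array([.5557,-.0883])+.020*EY
def sh(x,y,z): return np.array([*(SO+EX*x+EY*y),.0+z])   # shaker -> world
TRAY=np.array([.5486,.3283]); TY=d(-87.6)
E
python3 - <<'E'
from h import *
print(sh(0,-.125,.05),sh(0,.0505,.05))
Q=quat(TY+d(90))
arm.movep([*TRAY,.27],Q); arm.move_gripper(.5,80)
zg=.088+.034+.054
arm.line_to([*TRAY,zg],.12)
print("ft",np.round(arm.read_ft_force(),1))
arm.move_gripper(0,80); print("open",arm.read_opening())
f0=np.array(arm.read_ft_force())
arm.line_to([*TRAY,zg+.03],.06)
arm.line_to([*TRAY,.29],.12); arm.pause(.2)
print("ft",np.round(f0,1),np.round(arm.read_ft_force(),1),"open",arm.read_opening(),arm.read_tool_pos(),arm.read_time())
im,ray,proj=shot("wrist"); cv2.imwrite("pics/w3.png",im)
z=arm.read_tool_pos()[2]-.054-.034+.05
m=mask(im,*BLUE)
for c in biggest(m,2): print(cv2.boundingRect(c),rect(ray,c,z))
E
```

```text
[ 0.57315651 -0.19183874  0.05      ] [ 0.5439792  -0.01878113  0.05      ]
ft [ 0.   0.2 -0.3]
open 0.12410441751268766
ft [-1.7 -1.1  5.3] [ 0.3 -0.5 -4.5] open 0.12296062467391139 [0.54839018 0.32795181 0.2889126 ] 11.0083
(60, 154, 514, 223) [548.77215576 341.13858032  84.92711639 159.64550781 -87.64456773]
(205, 118, 219, 21) [546.00610352 391.41534424   5.95165396  65.89057159 -87.64950347]
```

View pics/w3.png

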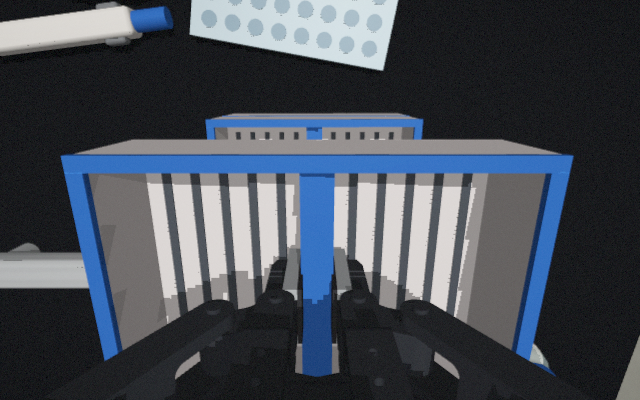

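The tray is held level and centred: the rim's far edge is at row 155, yaw is −87.64°, and the middle tray is still in place behind it. Carry and lower it next.

Run:
```python
from h import *
Q=quat(SY+d(90)); G=sh(0,.0505,0)[:2]+[0.0002,-.0003]
try: arm.line_to([*G,.29],.2,Q)
except arm.MotionError as e:
    print("line",e); arm.movep([*G,.29],Q)
print(arm.read_time(),np.round(arm.read_joint_positions(),2))
arm.line_to([*G,.165],.12); arm.pause(.2)
f0=np.array(arm.read_ft_force()); print("f0",f0.round(1))
z=.165
arm.line_to([*G,.142],.05)
for z in np.arange(.141,.134,-.001):
    arm.line_to([*G,z],.02); f=np.array(arm.read_ft_force())-f0; print(round(z,3),f.round(1),arm.read_tool_pos()[2].round(4))
    if f[2]>3: break
print(arm.read_tool_pos(),arm.read_time())
im,ray,proj=shot("wrist"); cv2.imwrite("pics/w4.png",im)
cv2.imwrite("pics/t4.png",cv2.resize(shot("top")[0][140:270,270:450],None,fx=4,fy=4,interpolation=cv2.INTER_CUBIC))
```

```text
12.9417 [ 0.69  0.75 -1.23  1.73  0.76  1.22  0.99]
f0 [ 0.6  0.4 -2.9]
0.141 [-0.2 -0.5 -1.4] 0.1412
0.14 [-0.9 -0.9 -0.9] 0.14
0.139 [-1.  -0.1 -0.2] 0.1391
0.138 [-2.9 -1.1  9. ] 0.1391
[ 0.54432271 -0.01895911  0.13907435] 15.9417
```

View pics/w4.png

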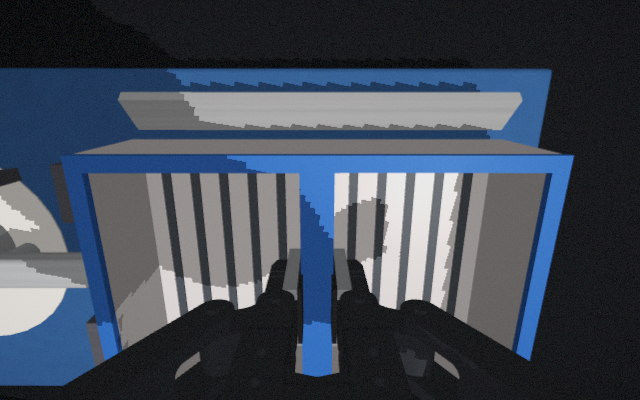

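The tray touched down at the expected height, between the rails (rail at rows 92–130, rim at row 155) and level. Release and check.

Run:
```python
from h import *
p=np.array(arm.read_tool_pos()); arm.move_gripper(.5,80); arm.pause(.3)
arm.line_to([p[0],p[1],.26],.15)
arm.movep([.525,-.09,.33],quat(SY+d(90)))
im,ray,proj=shot("wrist"); cv2.imwrite("pics/w5.png",im)
print(arm.read_time())
# tray rim: the blue quad at z=.10
for X in [sh(x,y+.0505,.1) for x,y in((-.055,-.08),(.055,-.08),(.055,.08),(-.055,.08))]: print("exp rim",proj(X).round(0))
print("exp bolt end",proj(sh(0,.0505-.146,.076)),"cam",proj(sh(0,-.125,.116)))
for c in biggest(mask(im,*ORANGE),1): print("o",cv2.boundingRect(c),rect(ray,c,.116))
```

```text
18.2583
exp rim [[304. 155.]]
exp rim [[305. 270.]]
exp rim [[473. 270.]]
exp rim [[490. 154.]]
exp bolt end [[237.43315689 207.34628299]] cam [[193.18507945 221.7329524 ]]
o (171, 171, 53, 91) [ 568.88702393 -186.97915649   24.1385746    81.15176392  -65.03723335]
```

View pics/w5.png

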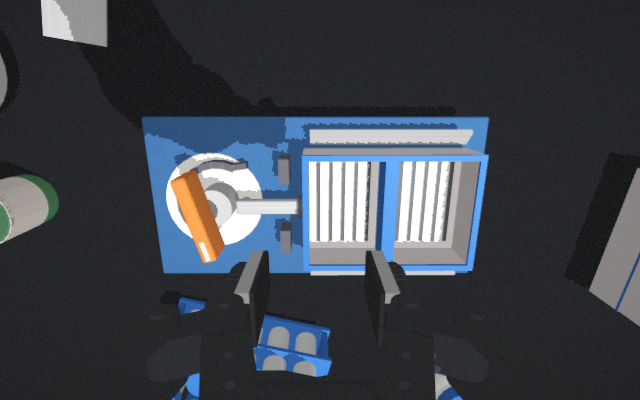

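Tray at rest with the bolt end at column 237 (expected 237) and the rim at 303–488 (expected 304–490). The pin therefore stands in the mouth. The bar is unmoved at a joint value of about −0.27. Next, grip the bar and turn it.

```bash
cat > turn.py <<'E'
from h import *
C=sh(0,-.125,0)[:2]; ZG=.158
yaw=lambda q: SY+d(90)-q          # jaw yaw for cam angle q (mod pi)
def grasp(q):
    arm.movep([*C,.25],quat(yaw(q))); arm.move_gripper(.6,120)
    arm.line_to([*C,ZG],.12); arm.move_gripper(0,120)
    print("grasp open",round(arm.read_opening(),3),np.round(arm.read_ft_force(),1),arm.read_time())
def turn(q0,q1,step=d(15)):
    n=int(np.ceil((q1-q0)/step))
    for q in np.linspace(q0,q1,n+1)[1:]:
        arm.movep([*C,ZG],quat(yaw(q)))
        print(round(np.degrees(q)),"F",np.round(arm.read_ft_force(),0),"Mz",round(arm.read_wrist_torque()[2],2),"op",round(arm.read_opening(),3),"j7",round(arm.read_joint_positions()[6],2),"t",round(arm.read_time(),2))
        f=np.linalg.norm(arm.read_ft_force())
        if f>60: print("force stop"); break
E
python3 - <<'E'
from turn import *
grasp(-.27); turn(-.27,d(30))
E
```

```text
grasp open 0.142 [-2.9  2.   5.4] 20.4667
-4 F [-4.  3.  7.] Mz -0.1 op 0.142 j7 1.26 t 20.76
7 F [-4.  3.  8.] Mz -0.08 op 0.146 j7 1.08 t 21.05
19 F [-5.  2.  8.] Mz -0.09 op 0.144 j7 0.9 t 21.34
30 F [-5.  3.  8.] Mz -0.12 op 0.144 j7 0.73 t 21.63
```

Forces are low and the grip is firm, so I'll continue.

Run:
```python
from turn import *
turn(d(30),d(183))
im,ray,proj=shot("wrist"); cv2.imwrite("pics/w6.png",im)
```

```text
44 F [-5.  3.  9.] Mz -0.06 op 0.143 j7 0.51 t 21.95
58 F [-4.  2.  8.] Mz -0.06 op 0.145 j7 0.3 t 22.27
72 F [-5.  3.  9.] Mz -0.02 op 0.144 j7 0.09 t 22.58
86 F [-5.  3. 10.] Mz -0.04 op 0.141 j7 -0.11 t 22.9
100 F [-5.  3.  8.] Mz -0.08 op 0.146 j7 -0.31 t 23.21
113 F [-5.  2.  9.] Mz -0.05 op 0.143 j7 -0.51 t 23.52
127 F [-4.  4. 10.] Mz -0.09 op 0.14 j7 -0.71 t 23.82
141 F [-4.  4. 10.] Mz -0.06 op 0.143 j7 -0.91 t 24.13
155 F [-5.  3.  9.] Mz -0.13 op 0.141 j7 -1.1 t 24.43
169 F [-4.  2. 10.] Mz -0.11 op 0.141 j7 -1.29 t 24.73
183 F [-5.  2.  9.] Mz 1.71 op 0.144 j7 -1.47 t 25.03
```

Run:
```python
from turn import *
arm.movep([*C,ZG],quat(yaw(d(181)))); print(arm.read_wrist_torque()[2])
arm.move_gripper(.6,120); arm.line_to([*C,.28],.15)
arm.movep([.525,-.09,.33],quat(SY+d(90)))
im,ray,proj=shot("wrist"); cv2.imwrite("pics/w7.png",im); print(arm.read_time())
for x,y in((-.055,-.08),(.055,-.08),(.055,.08),(-.055,.08)): print("exp rim",proj(sh(x,y+.035,.1)).round(0))
for c in biggest(mask(im,*ORANGE),1): print("o",cv2.boundingRect(c),rect(ray,c,.116))
```

```text
0.42702457058529114
29.0583
exp rim [[286. 154.]]
exp rim [[289. 269.]]
exp rim [[457. 269.]]
exp rim [[471. 154.]]
o (183, 170, 31, 92) [ 569.2208252  -187.34851074   22.3643055    82.91926575  -80.49474144]
```

View pics/w7.png

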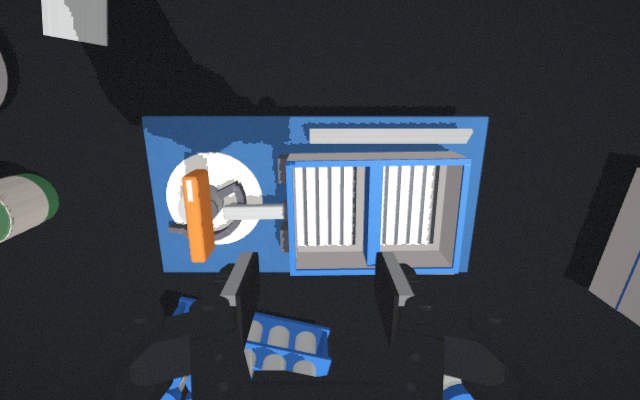

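The tray is drawn in: its left rim edge is at 286–290 (expected 286–289). The white mark has swapped ends, and the bar lies along the shaker's x axis. Last check on the stack and the bystanders, then hand in.

Run:
```python
from h import *
im,ray,proj=shot("top"); m=mask(im,*BLUE); m[:, :180]=0; m[:,245:]=0; m[:160]=0; m[240:]=0
r=rect(ray,biggest(m)[0],.094); print("mid",r)
a=cv2.imread("pics/top0.png"); df=(cv2.absdiff(a,im).max(2)>60).astype(np.uint8)*255
print([cv2.boundingRect(c) for c in biggest(cv2.morphologyEx(df,cv2.MORPH_OPEN,np.ones((3,3))),6)])
ok=np.hypot(r[0]-548,r[1]-329)<10
if ok: ticket.finish_job()
print(ok,arm.read_time())
```

```text
mid [544.92852783 329.91876221 112.73356628 164.83184814 -87.38728213]
[(307, 147, 199, 189), (456, 310, 105, 90), (184, 172, 47, 84), (558, 386, 35, 14), (599, 326, 14, 11), (588, 351, 13, 8)]
the job is handed in; nothing more can be done
the job is handed in; nothing more can be done
```

The job is handed in at roughly 29 s of the 58 s allowed. The top tray is on the shaker and the cam is turned to its end stop; no verdict was reported.

**What I did**
- I gripped the top tray by its divider, lifted it straight up, and lowered it onto the bed until it touched at the expected height.
- I let go with the pin in the mouth of the hook. The bolt end and the rim's ends showed within 1–2 pixels of where they should be; sideways the rim was up to about 5 pixels off.
- I turned the orange handle half a turn clockwise in a single grasp. The wrist torque jumped to 1.7 N m at the end stop, and I then released and backed off.

**Last checks**
- **Cam:** the bar lies along the shaker's x axis with its white mark at the other end, so the joint is at about π.
- **Tray:** it is drawn in to its end position along y (within 1–4 pixels) and lies flat, going by the apparent size of its rim. It is straight to about 1°.
- **Tray offset:** it sits about 5 mm to the +x side, against that rail. That is inside the 9 mm limit but not centred.
- **Stack:** the middle tray measured within about 3 mm of where the stack stood.
- **Bystanders:** comparing top-camera pictures from before and after showed changes only around the robot, the shaker and the stack. The robot's arm hides part of that view, so bystanders near the shaker could not be checked separately.

**What disagreed:** the shaker's origin is not at the bed's centre, as I first assumed. It lies 20 mm further along +y, which the rails, stops and cam disc all showed, so I placed the tray by those.

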